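# Clamp the string spool in the thumbwheel bench clamp

### The job

Stand the spool of string upright between the jaws of the little bench clamp and let it go, then roll the knurled thumbwheel with a fingertip, stroke by stroke, until the sliding jaw has pushed the spool fully into the V block and holds it snugly there. Close the jaw only with the wheel, never by pushing the jaw itself, and leave the tin and the tape measure where they stand.

Things in the scene. Friction and masses are not known exactly. Their poses are not given: they have to be found in the camera images.
- spool: Spool of string, upright and loose, 60 g nominal: wooden flanges 48 mm across at both ends, 50 mm tall; it can be gripped from above across its upper flange. Origin: centre of its underside, z up. It starts on the desk, on the robot's right.
- clamp: Low bench clamp fixed to the desk. Origin on the desk, x along its length from the thumbwheel to the V block, y across, z up. Aluminium bed x -100 to +80 mm, 64 mm wide, top 10 mm above the desk. Grey wheel housing at x -95 to -51 mm, 44 mm wide, top 34 mm above the desk.
- v_jaw: Fixed steel V block of the clamp; origin and axes as the clamp's. Two faces at 60 deg to the x axis, open towards -x, at x 41 to 73 mm, 50 mm wide, standing 20 mm above the bed.
- seat (a point): Point on the bed top on the clamp's centre line (x = 30 mm, z = 10 mm in the clamp frame): the centre of the spool's underside when the spool is seated in the V block, touching both faces. Axes as the clamp's.
- wheel: Black knurled thumbwheel, radius 18 mm, 10 mm wide; origin at its centre, turns about the clamp's y. Only its top 8 mm stands out of the housing's slot, so it cannot be pinched. Stroking its top towards the V block (clamp +x) closes the jaw: 4 mm per rad, about 0.22 mm per mm of stroke; stroking back opens it. It takes about 2 N of drag, more once the spool is pressed, and stays where left.
- wheel_top (a point): Highest point of the thumbwheel: x -73 mm, z 42 mm in the clamp frame, axes as the clamp's; does not turn with the wheel. The wheel is hard: press on it with about 5 N while stroking.
- jaw_face (a point): Centre of the front face (towards the V block) of the sliding steel jaw, 20 mm above the desk; moves with the jaw. The jaw is 50 mm wide, 16 mm thick in x, stands 20 mm above the bed; a pad on top adds 4 mm.
- jaw (a joint): Travel of the sliding jaw in m: 0 fully open, grows as it closes towards the V block. With the spool seated it touches the spool at 0.022, and cannot go on. It starts between 0 and 0.008, so that a spool between the jaws has 14 to 22 mm of play.
- tin: Bystander: round white open tin, 60 mm across, 35 mm high, loose on the desk; origin at the centre of its underside.
- tape_measure: Bystander: yellow tape measure with a black disc, 34x70x64 mm, loose on the desk; origin at the centre of its underside.

How it is judged:
By the outcome, as a careful person would: the job done as asked, in the order asked, and still so for the second after the job is handed in, with the robot touching nothing.
It also fails if it takes over 61 s, if anything falls off the work surface, if the arm or the gripper's body presses on something with over 40 N, if the wrist force passes 120 N, or if a joint passes its speed limit or range.

### The arm

A 6-joint arm with a two-finger parallel gripper is mounted at the origin on a cart in front of the work surface, level with it; the furniture and walls round the work are solid. World frame = base frame: x ahead of the robot, y to its left, z up, the work surface at z = 0. Lengths are in m, angles in rad, forces in N, time in s.
With the tool pointing down it reaches from about 0.35 to 0.775 m from the base axis. Payload 5.5 kg.
Tool frame: the origin (TCP) lies between the finger pads; the fingertips stand 22 mm ahead of it and the grasp point (between the pads) lies 3 mm ahead of it; z points along the fingers, y is the line along which they close (so a half turn about z gives the same grasp; the last joint's range is limited). The gripper opens to 85 mm and grips with 20 to 120 N. Pads are 22 mm wide; open, the fingers measure 114 mm over their backs; the gripper's body (76 mm by 85 mm) begins 54 mm behind the grasp point. The pads swing forward as they close: fully open they stand 13 mm farther back than shut.
Start: joints at [1.182, 0.313, 0.046, 1.304, 0, 1.431], TCP at [0.142, 0.557, 0.253] pointing down, gripper open.
Joint ranges: [-2.76, 2.76], [-0.86, 1.69], [-1.03, 1.26], [-2.2, 2.34], [-1.47, 1.5], [-3.14, 3.14]. Speed limits (rad/s): [2.57, 2.57, 3.14, 3.14, 3.14, 3.14].

### API

Orientations are given as a unit quaternion [w, x, y, z].
In Python, from workcell import env gives the robot as it stands.
- The arm moves only by the shell command python3 nudge.py 'ROWS' [OPENING] [FORCE]. ROWS is a JSON object whose key "plan" holds a list of rows, 1 to 8 of them, each of 6 numbers: dx, dy, dz in m, then a rotation vector rx, ry, rz in rad; each row is the pose to reach, as a shift and turn from the pose commanded when the command began, along the tool's axes at that moment; what a row does not reach only later rows make up. A row lasts 1/8 s, in which the tool goes at most 0.0625 m and 0.188 rad, less where a joint would pass 70% of its speed; a pose out of reach is approached as far as the arm can. OPENING is the finger opening in m, set as the command begins (- or left out keeps the last). The fingers move at their own pace and stop on an object; FORCE is the grip in N (left out, the last holds). Time passes only in rows, so rows that do not move let the fingers close. It prints the time, the measured TCP pose, the force, the opening and the grip force at its end. Input that does not fit is refused with a message, and nothing moves.
- env.get_state(): the state, without advancing time (a new reading comes with each control period).
- env.read_camera(name): name is "scene" or "top" or "wrist"; returns a dict with "image" (400x640x3 uint8, red, green, blue), "K" (3x3 intrinsics, pixels), "R" (3x3) and "t" (3): a world point X has camera coordinates R X + t. Camera axes: x right, y down, z forward; pixel columns grow to the right and rows downward; lengths in m; the calibration is good to about 2 mm. The wrist camera is an equidistant fisheye: a pixel r from the principal point sees the ray r / f radians off the axis. A picture is of the moment at which its call begins. There is no depth.
- env.hand_in(): hands the job in; it is judged then, once.
The state is a dict: "clock": time; "joint_pos": joint angles; "qvel": joint speeds; "tau": joint torques, N m; "tcp_pos": TCP position; "orientation": TCP orientation; "wrist_force": force on the tool from outside, world axes, zero at the start; "ft_torque": the same for the moment, N m; "finger_gap": finger opening in m; "grip_force": force on a finger pad.
Only numpy, scipy, OpenCV 4.12 (cv2) and the standard library are available. Lean on these libraries where they do the work, as an engineer would, in place of code of your own. Each camera call takes 0.05 s, during which the arm holds its last target. There are 200 camera calls.

## Working session

There is one attempt and no reset: what is moved stays moved. The work goes in short steps, Python scripts to look and compute and a shell command to move; the robot and the scene stay as the last step left them, time stands still between calls to the robot, and variables do not carry over. Pictures are saved under pics/ and viewed, at most 10 in all, crops included, and the job is handed in when it is done.

```bash
ls; mkdir -p pics; cat > h.py <<'E'
import numpy as np, cv2
from workcell import env
def shot(n,f=None):
    c=env.read_camera(n)
    if f: cv2.imwrite('pics/'+f,c['image'][:,:,::-1])
    return c
def cast(c,u,v,z):
    K,R,t=c['K'],c['R'],c['t']; C=-R.T@t
    d=R.T@np.linalg.inv(K)@np.array([u,v,1.]); return C+d*(z-C[2])/d[2]
def proj(c,X):
    p=c['K']@(c['R']@np.asarray(X,float)+c['t']); return p[:2]/p[2]
def tri(c1,p1,c2,p2):
    A=[];b=[]
    P=[]
    for c,p in((c1,p1),(c2,p2)):
        C=-c['R'].T@c['t']; d=c['R'].T@np.linalg.inv(c['K'])@np.array([*p,1.]); d/=np.linalg.norm(d)
        M=np.eye(3)-np.outer(d,d); A.append(M); b.append(M@C)
    return np.linalg.lstsq(np.vstack(A),np.hstack(b),rcond=None)[0]
E
python3 - <<'E'
from h import *
for n in('scene','top'):
    c=shot(n,n+'0.png'); print(n,c['K'].round(1).tolist(),c['R'].round(3).tolist(),(-c['R'].T@c['t']).round(3))
print(env.get_state())
E
```

```text
nudge.py
pics
workcell.py
scene [[364.0, 0.0, 316.7], [0.0, 364.0, 200.6], [0.0, 0.0, 1.0]] [[0.754, 0.657, -0.001], [0.547, -0.628, -0.554], [-0.365, 0.417, -0.832]] [ 0.838 -0.392  0.755]
top [[437.9, 0.0, 323.1], [0.0, 437.9, 192.9], [0.0, 0.0, 1.0]] [[-0.012, -1.0, -0.029], [-0.982, 0.017, -0.188], [0.188, 0.026, -0.982]] [ 0.345 -0.043  1.005]
{'clock': 0.1, 'joint_pos': array([1.18240916e+00, 3.13954826e-01, 4.50992877e-02, 1.30361722e+00,
       2.10548059e-05, 1.43119062e+00]), 'qvel': array([-0.00040574, -0.00378376,  0.00150747,  0.0016098 , -0.00096225,
       -0.00154303]), 'tau': array([ 2.64619521e-03, -4.81721485e+01,  2.99244761e+01,  1.26903193e-02,
       -1.18183511e-04,  4.06786029e-06]), 'tcp_pos': array([0.14142369, 0.55690143, 0.25248396]), 'orientation': array([-2.28887655e-04,  1.24070158e-01,  9.92273094e-01, -8.06430291e-04]), 'wrist_force': array([0.34555042, 0.07924509, 0.20772824]), 'ft_torque': array([0.01810381, 0.0181969 , 0.05696584]), 'grip_force': 0.0, 'finger_gap': 0.08565343077331646}
```

View pics/scene0.png

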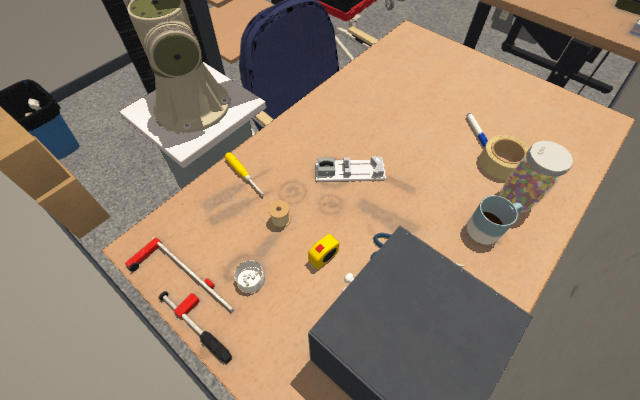

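View pics/top0.png

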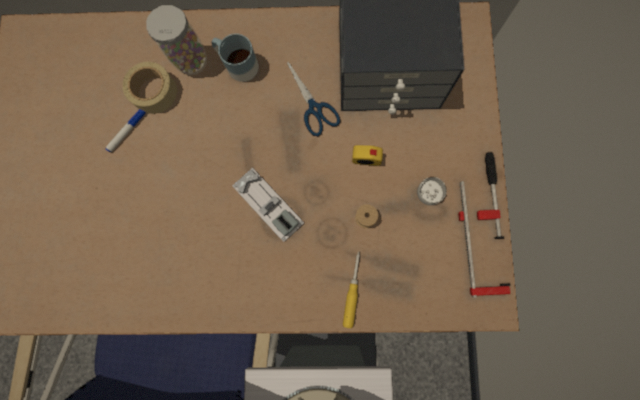

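Scene: spool (279,213), clamp from (320,168) to (383,168), tin (249,277), tape (323,252). Top: spool (367,216), clamp from wheel (287,224) to V (247,182), tin (431,191), tape (368,155). I'll zoom in next.

```bash
python3 - <<'E'
from h import *
s=cv2.imread('pics/scene0.png');t=cv2.imread('pics/top0.png')
a=cv2.resize(s[145:195,305:395],None,fx=8,fy=8,interpolation=cv2.INTER_CUBIC)[:, :720]
b=cv2.resize(t[160:250,225:315],(400,400),interpolation=cv2.INTER_CUBIC)[:200+200]
b=cv2.resize(t[165:245,228:308],(400,400),interpolation=cv2.INTER_CUBIC)
cv2.imwrite('pics/a.png',cv2.resize(a,(800,444))); 
b=cv2.resize(t[165:245,228:308],(560,560),interpolation=cv2.INTER_CUBIC); cv2.imwrite('pics/b.png',b)
# spool masks
cs,ct=shot('scene'),shot('top')
for n,im,(u,v) in(('s',s,(279,213)),('t',t,(367,216))):
    g=cv2.cvtColor(im,cv2.COLOR_BGR2HSV)
    print(n,g[v-14:v+20:3,u].tolist(), g[v,u-16:u+17:3].tolist(), 'desk',g[v,u-30])
print(cast(ct,367,216,.05),cast(cs,279,208,.05),cast(ct,287,224,.034),cast(ct,247,182,.03))
E
```

```text
s [[14, 109, 209], [17, 125, 225], [17, 126, 225], [16, 118, 104], [17, 123, 221], [17, 127, 223], [16, 123, 172], [19, 96, 133], [20, 92, 133], [19, 100, 122], [14, 97, 95], [15, 97, 182]] [[14, 108, 224], [15, 109, 223], [15, 121, 206], [17, 122, 227], [17, 124, 228], [17, 127, 218], [17, 123, 226], [17, 125, 223], [17, 121, 168], [14, 100, 212], [15, 105, 217]] desk [ 14 102 221]
t [[16, 99, 131], [17, 112, 144], [17, 116, 143], [17, 111, 140], [17, 113, 68], [16, 114, 107], [17, 115, 140], [17, 116, 138], [17, 113, 97], [15, 102, 138], [14, 103, 138], [15, 102, 138]] [[16, 92, 133], [15, 94, 135], [18, 113, 142], [17, 114, 146], [17, 113, 140], [17, 107, 74], [17, 116, 119], [17, 113, 142], [17, 113, 140], [16, 108, 92], [15, 97, 108]] desk [ 15  95 134]
[ 0.47532466 -0.11301849  0.05      ] [ 0.47734306 -0.11078737  0.05      ] [0.46228542 0.06450289 0.034     ] [0.56076188 0.15714571 0.03      ]
```

View pics/a.png

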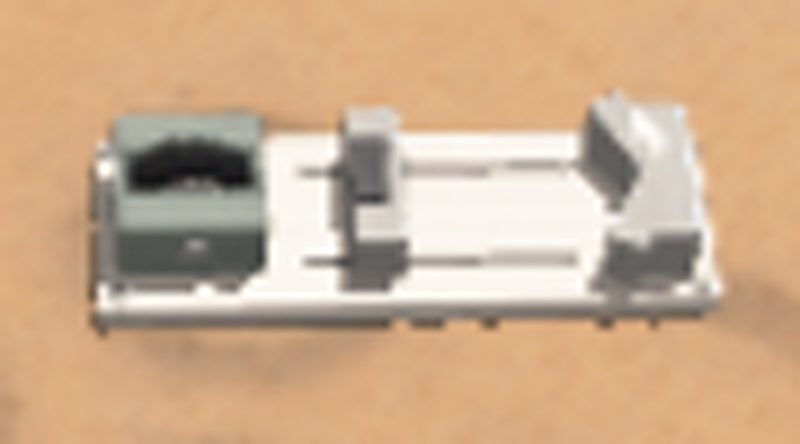

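View pics/b.png

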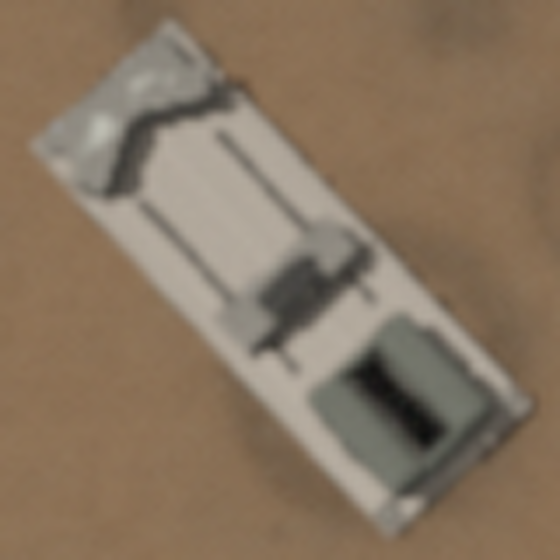

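The crops show the clamp clearly. In the top crop the bed corners are (32,146), (172,20), (535,405), (390,538), the wheel is at (398,402) and the jaw at (298,285). In the scene crop the bed corners are (97,300) and (720,290).

```bash
python3 - <<'E'
from h import *
cs,ct=shot('scene'),shot('top')
T=lambda u,v:(228+(u+.5)/7-.5,165+(v+.5)/7-.5)
S=lambda u,v:(305+(u+.5)/8.889-.5,145+(v+.5)/8.88-.5)
# bed corners at z=.01 : order V-left(+y), V-right, wheel-right, wheel-left
tc=[(32,146),(172,20),(535,405),(390,538)]
P=np.array([cast(ct,*T(*p),.01)[:2] for p in tc]); print('top corners',P.round(4).tolist())
print('sides',[np.linalg.norm(P[i]-P[(i+1)%4]).round(4) for i in range(4)])
ax=(P[0]+P[1]-P[2]-P[3]); ax/=np.linalg.norm(ax); cen=P.mean(0); o=cen+ax*.010
print('yaw',np.degrees(np.arctan2(ax[1],ax[0])),'origin',o)
sc=[None,(720,290),(97,300)]
for k,i in((1,1),(2,2)): print('scene corner',i,cast(cs,*S(*sc[k]),.01), 'tri',tri(cs,S(*sc[k]),ct,T(*tc[i])))
# wheel slot, jaw top centre, V
print('wheel tri',tri(cs,S(193,165),ct,T(398,402)))
print('jawtop right-front corner tri',tri(cs,S(405,240),ct,T(372,250)))
print('housing front-right top corner tri (V side,right)',tri(cs,S(263,225),ct,T(490,395)))
yy=np.array([-ax[1],ax[0]])
for n,c in(('top',ct),('scene',cs)):
  for nm,X in(('wheel',(-.073,0,.042)),('jawpad?',(-.02,0,.034)),('vR',(.073,-.025,.03)),('hous',(-.051,-.022,.034))):
    w=o+ax*X[0]+yy*X[1]; u=proj(c,[*w,X[2]])
    print(n,nm,((u+.5-np.array([228,165]))*7-.5 if n=='top' else (u+.5-np.array([305,145]))*8.885-.5).round(0))
# spool flange
for n,c,box in(('top',ct,(345,195,390,240)),('scene',cs,(260,195,300,236))):
    im=c['image'][box[1]:box[3],box[0]:box[2]]; g=cv2.cvtColor(im,cv2.COLOR_RGB2HSV)
    m=((g[...,0]>=16)&(g[...,0]<=18)&(g[...,1]>104 if n=='top' else g[...,1]>114)).astype(np.uint8)
    print(n); print('\n'.join(''.join('#' if x else '.' for x in r) for r in m))
E
```

```text
top corners [[0.5576, 0.196], [0.6, 0.1498], [0.4682, 0.0282], [0.4255, 0.0755]]
sides [np.float64(0.0627), np.float64(0.1794), np.float64(0.0637), np.float64(0.1788)]
yaw 42.537741132564484 origin [0.52020923 0.11911844]
scene corner 1 [0.59763011 0.1521227  0.01      ] tri [0.59897073 0.14903971 0.01418942]
scene corner 2 [0.4642161  0.03115507 0.01      ] tri [0.46738275 0.02768265 0.016223  ]
wheel tri [0.46658339 0.07005585 0.03718645]
jawtop right-front corner tri [0.52229985 0.08536168 0.03151699]
housing front-right top corner tri (V side,right) [0.4817936  0.05491641 0.0312743 ]
top wheel [397. 400.]
top jawpad? [289. 284.]
top vR [159.  32.]
top hous [404. 307.]
scene wheel [192. 155.]
scene jawpad? [375. 169.]
scene vR [707. 239.]
scene hous [272. 231.]
top
.............................................
.............................................
.............................................
.............................................
.............................................
.............................................
.............................................
[... 2735 characters left out ...]
...
.............................#..........
.............................#..........
...........#................##..........
...........#................##..........
............#..............##...........
............#.............###...........
.............##...........#.............
..............###......#.#..............
.................###.###................
........................................
........................................
........................................
........................................
........................................
........................................
........................................
........................................
```

```bash
python3 - <<'E'
from h import *
cs,ct=shot('scene'),shot('top')
pp=[]
for n,c,(u,v),th in(('top',ct,(367,215),125),('scene',cs,(279,208),205)):
    w=c['image'].max(2)[v-6:v+7,u-6:u+7].astype(float); d=np.clip(th-w,0,None); 
    yy,xx=np.mgrid[v-6:v+7,u-6:u+7]; p=((d*xx).sum()/d.sum(),(d*yy).sum()/d.sum()); pp.append(p); print(n,p,cast(c,*p,.05)); print(d.astype(int))
print(tri(ct,pp[0],cs,pp[1]))
q=env.get_state(); from scipy.spatial.transform import Rotation as R
w,x,y,z=q['orientation']; M=R.from_quat([x,y,z,w]).as_matrix(); print(M.round(3),q['tcp_pos'],q['clock'])
c=env.read_camera('wrist'); print('wrist cam in tool: axis',(M.T@c['R'].T@[0,0,1]).round(3),'pos',(M.T@(-c['R'].T@c['t']-q['tcp_pos'])).round(3),c['K'].tolist())
E
```

```text
top (np.float64(366.50111856823264), np.float64(214.6241610738255)) [ 0.47838225 -0.11201984  0.05      ]
[[ 0  0  0  0  0  0  0  0  0  0  0  0  0]
 [ 0  0  0  0  0  0  0  0  0  0  0  0  0]
 [ 0  0  0  0  0  0  0  0  0  0  0  0  0]
 [ 0  0  0  0  3 10  9  0  0  0  0  0  0]
 [ 0  0  0  0 28 50 47 28  0  0  0  0  0]
 [ 0  0  0 12 50 63 60 43 11  0  0  0  0]
 [ 0  0  0 12 52 62 61 47 17  0  0  0  0]
 [ 0  0  0  3 33 51 53 38  5  0  0  0  0]
 [ 0  0  0  0  4 17 19  6  0  0  0  0  0]
 [ 0  0  0  0  0  0  0  0  0  0  0  0  0]
 [ 0  0  0  0  0  0  0  0  0  0  0  0  0]
 [ 0  0  0  0  0  0  0  0  0  0  0  0  0]
 [ 0  0  0  0  0  0  0  0  0  0  0  0  0]]
scene (np.float64(278.1967741935484), np.float64(208.35032258064516)) [ 0.47662036 -0.11268102  0.05      ]
[[  0   0   0   0   0   0   0   0   0   0   0   0   0]
 [  0   0   0   0   0   0   0   0   0   0   0   0   0]
 [  0   0   0   0   0   0   0   0   0   0   0   0   0]
 [  0   0   0   0   0   0   0   0   0   0   0   0   0]
 [  0   0   0   0   0  23   6   0   0   0   0   0   0]
 [  0   0   0  21  75  90  86  63   0   0   0   0   0]
 [  0   0   0  63 100 101 101  96  20   0   0   0   0]
 [  0   0   0  68 103 103 100 100   0   0   0   0   0]
 [  0   0   0   5  62  95  50  19   0   0   0   0   0]
 [  0   0   0   0   0   0   0   0   0   0   0   0   0]
 [  0   0   0   0   0   0   0   0   0   0   0   0   0]
 [  0   0   0   0   0   0   0   0   0   0   0   0   0]
 [  0   0   0   0   0   0   0   0   0   0   0   0   0]]
[ 0.47774073 -0.11255844  0.05131082]
[[-0.969  0.246 -0.   ]
 [ 0.246  0.969 -0.   ]
 [ 0.    -0.    -1.   ]] [0.14158618 0.5572692  0.25318381] 0.4
wrist cam in tool: axis [-0.329  0.001  0.944] pos [ 0.086 -0.    -0.12 ] [[309.70691628693146, 0.0, 324.47526421794686], [0.0, 309.70691628693146, 200.9943706589537], [0.0, 0.0, 1.0]]
```

```bash
cat >> h.py <<'E'
from scipy.spatial.transform import Rotation as Rot
def tool():
    q=env.get_state(); w,x,y,z=q['orientation']; return q,Rot.from_quat([x,y,z,w]).as_matrix()
def go(X,yaw=222.5):
    q,M=tool(); a=np.radians(yaw); c,s=np.cos(a),np.sin(a)
    G=np.array([[c,s,0],[s,-c,0],[0,0,-1.]])
    print('shift',(M.T@(np.array(X)-q['tcp_pos'])).round(4),'rot',Rot.from_matrix(M.T@G).as_rotvec().round(3),'tcp',q['tcp_pos'].round(4),'F',q['wrist_force'].round(2),'gap',round(q['finger_gap'],4),'t',q['clock'])
CO=np.array([.5187,.1205]); CY=np.radians(42.5)
def cl(x,y,z):
    return np.array([CO[0]+np.cos(CY)*x-np.sin(CY)*y,CO[1]+np.sin(CY)*x+np.cos(CY)*y,z])
E
python3 -c "
from h import *
go([.42,.15,.2])"
```

```text
shift [-0.3701 -0.3262  0.0533] rot [-0.    -0.    -0.991] tcp [0.1416 0.5573 0.2532] F [0.05 0.57 0.37] gap 0.0852 t 0.45
```

```bash
python3 nudge.py '{"plan": [[-0.046,-0.041,0.007,0,0,-0.124],[-0.092,-0.082,0.014,0,0,-0.248],[-0.139,-0.122,0.02,0,0,-0.372],[-0.185,-0.163,0.027,0,0,-0.496],[-0.231,-0.204,0.033,0,0,-0.62],[-0.278,-0.245,0.04,0,0,-0.744],[-0.324,-0.286,0.046,0,0,-0.868],[-0.37,-0.326,0.053,0,0,-0.991]]}' 0.07; python3 -c "
from h import *
go([.4775,-.1123,.12])"
```

```text
clock: 1.45
tcp_pos: [0.421, 0.1484, 0.2006]
orientation: [0.001, -0.364, 0.931, -0.0]
wrist_force: [0.7, -0.1, -0.5]
finger_gap: 0.0703
grip_force: 0.0
shift [ 0.1356 -0.2298  0.0805] rot [-0.001  0.001  0.004] tcp [0.421  0.1484 0.2006] F [ 0.73 -0.13 -0.53] gap 0.0703 t 1.45
```

```bash
python3 nudge.py '{"plan": [[0.026,-0.044,0.015,0,0,0],[0.052,-0.088,0.03,0,0,0],[0.079,-0.134,0.046,0,0,0],[0.105,-0.18,0.063,0,0,0],[0.1356,-0.2298,0.0805,0,0,0.004],[0.1356,-0.2298,0.0805,0,0,0.004]]}'; python3 -c "
from h import *
shot('wrist','w1.png')
go([.4775,-.1123,.046])"
```

```text
clock: 2.2
tcp_pos: [0.4756, -0.1143, 0.1187]
orientation: [-0.0, -0.358, 0.934, -0.0]
wrist_force: [-1.0, 0.6, 0.2]
finger_gap: 0.0702
grip_force: 0.0
shift [-0.0018 -0.0018  0.0731] rot [ 0.001 -0.    -0.007] tcp [ 0.475  -0.1123  0.1191] F [-0.91 -0.49  0.76] gap 0.07 t 2.25
```

View pics/w1.png

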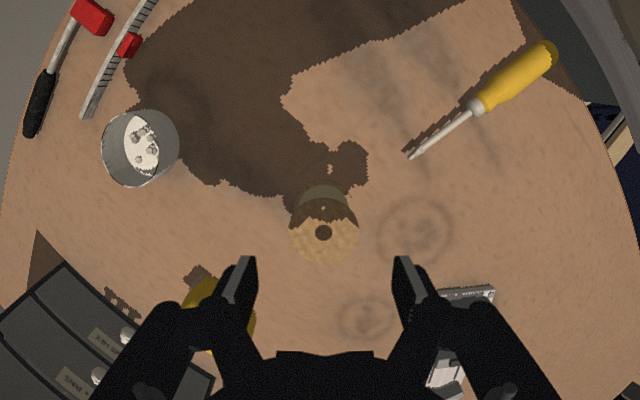

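The hole (323,233) is centred between the fingertips (248 and 400). Descending and gripping.

```bash
python3 nudge.py '{"plan": [[-0.001,-0.001,0.03,0,0,0],[-0.0015,-0.001,0.06,0,0,0],[-0.0015,-0.001,0.073,0,0,0],[-0.0015,-0.001,0.073,0,0,0]]}' && python3 nudge.py '{"plan": [[0,0,0,0,0,0],[0,0,0,0,0,0],[0,0,0,0,0,0],[0,0,0,0,0,0],[0,0,0,0,0,0]]}' 0.03 25; python3 -c "
from h import *
go(cl(.021,0,.12))"
```

```text
clock: 2.75
tcp_pos: [0.4765, -0.1093, 0.0465]
orientation: [-0.001, -0.361, 0.932, 0.001]
wrist_force: [0.0, -0.2, -0.1]
finger_gap: 0.07
grip_force: 0.0
clock: 3.38
tcp_pos: [0.478, -0.1105, 0.0484]
orientation: [0.001, -0.361, 0.933, -0.0]
wrist_force: [-1.1, 2.1, 4.5]
finger_gap: 0.0442
grip_force: 24.7
shift [-0.2067  0.1434 -0.0715] rot [-0.002  0.002 -0.003] tcp [ 0.478  -0.1105  0.0484] F [-1.06  2.06  4.48] gap 0.0442 t 3.375
```

```bash
python3 nudge.py '{"plan": [[0,0,-0.02,0,0,0],[0,0,-0.05,0,0,0],[0,0,-0.0715,0,0,0],[0,0,-0.0715,0,0,0]]}'; python3 -c "
from h import *
c=shot('wrist'); cv2.imwrite('pics/w2.png',cv2.resize(c['image'][180:380,200:450,::-1],None,fx=3,fy=3))
go(cl(.021,0,.12))"
```

```text
clock: 3.88
tcp_pos: [0.4789, -0.1112, 0.1206]
orientation: [0.002, -0.361, 0.933, -0.002]
wrist_force: [-0.2, 0.1, -1.3]
finger_gap: 0.0441
grip_force: 25.6
shift [-0.2068  0.1437 -0.0008] rot [-0.002  0.001 -0.004] tcp [ 0.4779 -0.1108  0.1193] F [-0.44  0.41 -1.36] gap 0.0437 t 3.925
```

View pics/w2.png

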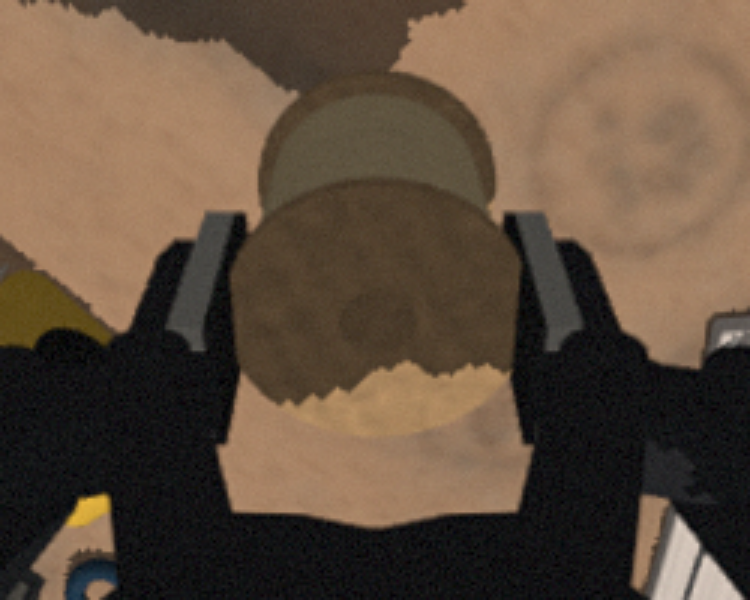

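The spool is held upright between the pads (flange centre near (380,320) in the crop). Moving over the clamp.

```bash
python3 nudge.py '{"plan": [[-0.03,0.021,0,0,0,0],[-0.07,0.049,0,0,0,0],[-0.115,0.08,0,0,0,0],[-0.16,0.111,0,0,0,0],[-0.19,0.132,0,0,0,0],[-0.2067,0.1435,0,0,0,-0.003],[-0.2067,0.1435,0,0,0,-0.003]]}'; python3 -c "
from h import *
c=shot('wrist'); cv2.imwrite('pics/w3.png',cv2.resize(c['image'][130:400,150:500,::-1],None,fx=2.2,fy=2.2))
go(cl(.021,0,.06))"
```

```text
clock: 4.8
tcp_pos: [0.5331, 0.1355, 0.1174]
orientation: [-0.001, -0.363, 0.932, 0.0]
wrist_force: [-0.2, -0.4, -0.2]
finger_gap: 0.0439
grip_force: 25.6
shift [-0.0011 -0.0007  0.0575] rot [ 0.    -0.001  0.   ] tcp [0.5329 0.1345 0.1175] F [ 0.77  0.48 -0.88] gap 0.0437 t 4.85
```

View pics/w3.png

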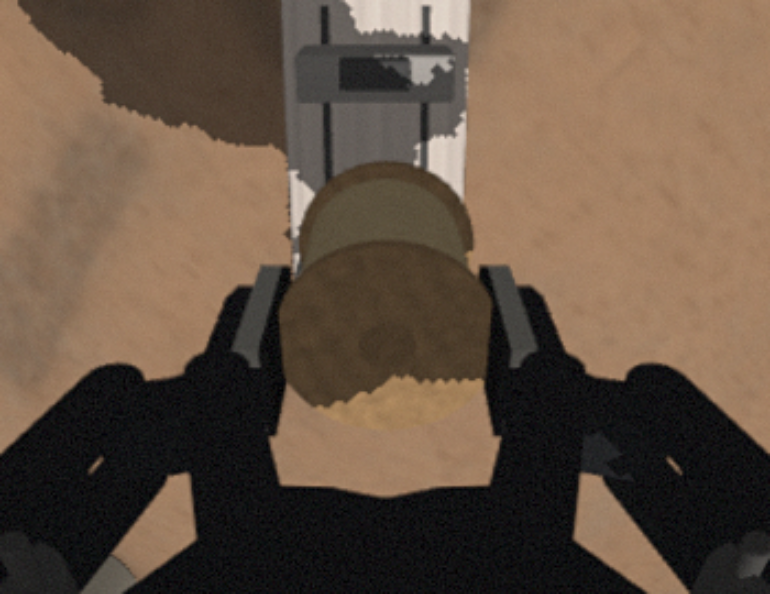

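The spool hangs over the bed between the jaw (front edge at row 102 in the crop) and the V block. The bed edges are near u 289 and 467. I'll cast these rays for the lateral offset and the jaw position.

```bash
cat >> h.py <<'E'
def castw(c,u,v,z):
    K=c['K']; x,y=(u-K[0,2])/K[0,0],(v-K[1,2])/K[1,1]; r=np.hypot(x,y)
    d=c['R'].T@np.array([x/r*np.sin(r),y/r*np.sin(r),np.cos(r)]); C=-c['R'].T@c['t']; return C+d*(z-C[2])/d[2]
def incl(X):
    d=X[:2]-CO; c,s=np.cos(CY),np.sin(CY); return (np.array([c*d[0]+s*d[1],-s*d[0]+c*d[1],X[2]])*1e3).round(1)
E
python3 - <<'E'
from h import *
c=shot('wrist'); f=lambda u,v,z:incl(castw(c,150+u/2.2,130+v/2.2,z))
for n,p in dict(bedL1=(283,5,.01),bedR1=(471,5,.01),bedL=(288,180,.01),bedR=(466,180,.01),jawL=(297,102,.03),jawR=(455,102,.03),jawbackL=(300,45,.03),jawbackR=(462,45,.03),hole=(387,343,.1185)).items(): print(n,f(*p))
q,M=tool(); print('tcp',incl(q['tcp_pos']))
E
```

```text
bedL1 [-40.  -32.3  10. ]
bedR1 [-39.8  30.8  10. ]
bedL [ 22.8 -33.   10. ]
bedR [22.8 31.1 10. ]
jawL [-11.4 -25.9  30. ]
jawR [-11.3  24.   30. ]
jawbackL [-29.6 -24.4  30. ]
jawbackR [-29.5  25.7  30. ]
hole [ 17.6   2.1 118.5]
tcp [ 19.6   0.3 117.7]
```

```bash
python3 nudge.py '{"plan": [[-0.002,-0.0015,0.02,0,0,0],[-0.002,-0.0015,0.045,0,0,0],[-0.002,-0.0015,0.057,0,0,0],[-0.002,-0.0015,0.057,0,0,0],[-0.002,-0.0015,0.057,0,0,0]]}' && python3 nudge.py '{"plan": [[0,0,0.001,0,0,0],[0,0,0.001,0,0,0]]}'; python3 -c "
from h import *
q,M=tool(); print('tcp',incl(q['tcp_pos']))"
```

```text
clock: 5.52
tcp_pos: [0.5365, 0.1347, 0.0621]
orientation: [0.001, -0.362, 0.932, -0.0]
wrist_force: [0.4, 0.4, -0.4]
finger_gap: 0.0439
grip_force: 25.6
clock: 5.78
tcp_pos: [0.5363, 0.1351, 0.0608]
orientation: [0.001, -0.362, 0.932, -0.0]
wrist_force: [-0.3, 0.3, -0.7]
finger_gap: 0.0439
grip_force: 25.6
tcp [22.8 -1.1 60.8]
```

```bash
python3 nudge.py '{"plan": [[0,0,0.001,0,0,0],[0,0,0.0015,0,0,0],[0,0,0.0015,0,0,0]]}'; python3 nudge.py '{"plan": [[0,0,0.001,0,0,0],[0,0,0.001,0,0,0]]}';python3 nudge.py '{"plan": [[0,0,0.001,0,0,0],[0,0,0.001,0,0,0]]}'
```

```text
clock: 6.15
tcp_pos: [0.5358, 0.1351, 0.0587]
orientation: [-0.0, -0.362, 0.932, 0.0]
wrist_force: [-0.9, 0.3, -1.1]
finger_gap: 0.0438
grip_force: 25.6
clock: 6.4
tcp_pos: [0.536, 0.1351, 0.0584]
orientation: [0.0, -0.362, 0.932, 0.0]
wrist_force: [-2.2, -0.5, 4.8]
finger_gap: 0.0438
grip_force: 26.0
clock: 6.65
tcp_pos: [0.536, 0.1351, 0.0583]
orientation: [0.0, -0.362, 0.932, -0.0]
wrist_force: [-4.1, -0.3, 12.2]
finger_gap: 0.044
grip_force: 26.4
```

Contact with the bed is confirmed, with a stiffness of about 7 N/mm. Unloading and releasing.

```bash
python3 nudge.py '{"plan": [[0,0,-0.0015,0,0,0],[0,0,-0.0015,0,0,0]]}'; python3 nudge.py '{"plan": [[0,0,0,0,0,0],[0,0,0,0,0,0],[0,0,0,0,0,0]]}' 0.068; python3 nudge.py '{"plan": [[0,0,-0.02,0,0,0],[0,0,-0.05,0,0,0],[0,0,-0.07,0,0,0],[0,0,-0.07,0,0,0]]}';  python3 -c "
from h import *
c=shot('wrist'); cv2.imwrite('pics/w4.png',cv2.resize(c['image'][130:400,150:500,::-1],None,fx=2.2,fy=2.2))
q,M=tool(); print('tcp',incl(q['tcp_pos']))
go(cl(-.078,-.0008,.09))"
```

```text
clock: 6.9
tcp_pos: [0.5362, 0.1351, 0.0584]
orientation: [0.0, -0.362, 0.932, -0.0]
wrist_force: [-1.6, 0.5, 3.0]
finger_gap: 0.0442
grip_force: 25.8
clock: 7.28
tcp_pos: [0.5358, 0.135, 0.0581]
orientation: [-0.0, -0.362, 0.932, 0.0]
wrist_force: [-0.5, -0.2, -0.4]
finger_gap: 0.0683
grip_force: 0.0
clock: 7.78
tcp_pos: [0.5372, 0.1351, 0.1298]
orientation: [0.002, -0.362, 0.932, -0.0]
wrist_force: [0.8, -0.1, -0.2]
finger_gap: 0.068
grip_force: 0.0
tcp [ 22.9  -1.2 128.6]
shift [0.1009 0.0004 0.0384] rot [-0.001  0.001 -0.001] tcp [0.5364 0.1351 0.1286] F [-0.66  0.39 -0.72] gap 0.0679 t 7.825
```

View pics/w4.png

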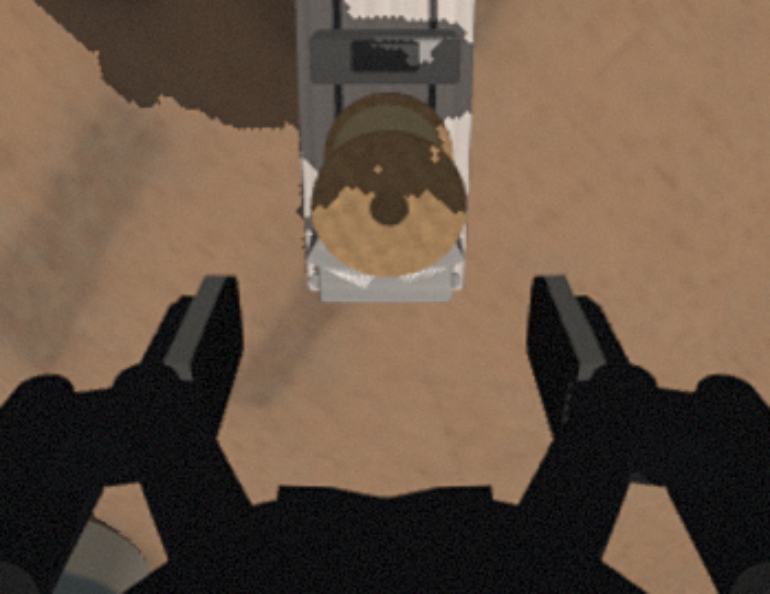

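The spool stands upright in front of the V block (hole at (389,208)), clear of the jaw. Going to the wheel with the gripper closed.

```bash
python3 nudge.py '{"plan": [[0.03,0,0,0,0,0],[0.07,0,0,0,0,0],[0.105,0,0.005,0,0,0],[0.105,0,0.03,0,0,0],[0.105,0,0.055,0,0,0],[0.105,0,0.055,0,0,0]]}' 0 30; python3 -c "
from h import *
q,M=tool(); print('tcp',incl(q['tcp_pos']),q['finger_gap'])
c=shot('scene'); cv2.imwrite('pics/s5.png',cv2.resize(c['image'][100:220,270:430,::-1],None,fx=5,fy=5,interpolation=cv2.INTER_CUBIC))"
```

```text
clock: 8.57
tcp_pos: [0.4558, 0.0641, 0.0708]
orientation: [-0.003, -0.362, 0.932, 0.001]
wrist_force: [-0.7, -0.8, 0.7]
finger_gap: -0.0002
grip_force: 0.0
tcp [-84.5   0.9  70.8] -0.00020356193122672813
```

View pics/s5.png

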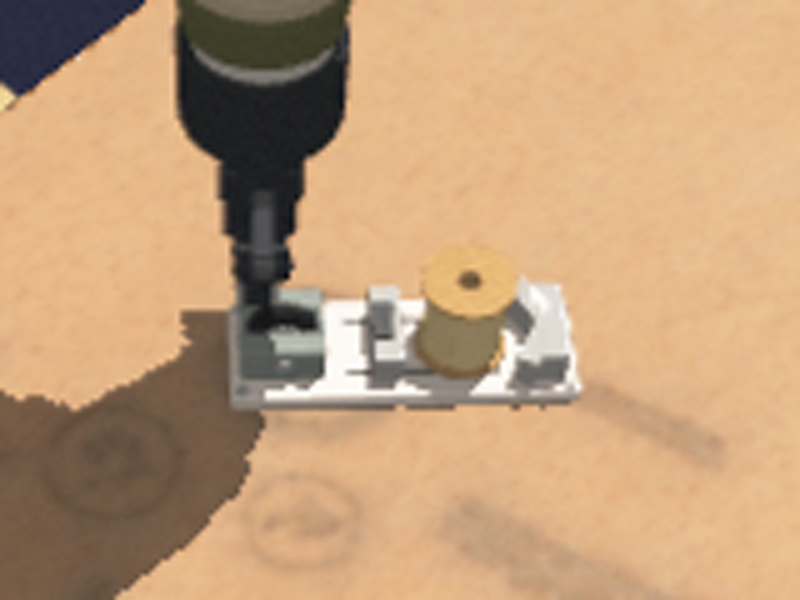

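The fingertips hover over the near end of the wheel, and the spool is upright between the jaws. Lowering to contact.

```bash
python3 nudge.py '{"plan": [[-0.002,-0.0015,0.003,0,0,0],[-0.002,-0.0015,0.0055,0,0,0],[-0.002,-0.0015,0.0055,0,0,0]]}'; python3 nudge.py '{"plan": [[0,0,0.001,0,0,0],[0,0,0.001,0,0,0]]}';python3 nudge.py '{"plan": [[0,0,0.001,0,0,0],[0,0,0.001,0,0,0]]}'
```

```text
clock: 9.0
tcp_pos: [0.4612, 0.0644, 0.068]
orientation: [0.0, -0.362, 0.932, -0.0]
wrist_force: [0.2, 0.5, -0.3]
finger_gap: 0.0003
grip_force: 0.0
clock: 9.25
tcp_pos: [0.461, 0.0644, 0.0669]
orientation: [0.0, -0.362, 0.932, 0.0]
wrist_force: [-0.3, 0.4, 0.9]
finger_gap: -0.0001
grip_force: 0.0
clock: 9.5
tcp_pos: [0.4609, 0.0644, 0.0657]
orientation: [-0.0, -0.362, 0.932, 0.0]
wrist_force: [0.4, 0.3, 0.4]
finger_gap: 0.0001
grip_force: 0.0
```

```bash
for i in 1 2 3; do python3 nudge.py '{"plan": [[0,0,0.001,0,0,0],[0,0,0.001,0,0,0]]}' | sed -n 1,4p; done
```

```text
clock: 9.75
tcp_pos: [0.4609, 0.0644, 0.0647]
orientation: [-0.0, -0.362, 0.932, 0.0]
wrist_force: [0.6, -0.5, -0.1]
clock: 10.0
tcp_pos: [0.4611, 0.0644, 0.0639]
orientation: [0.0, -0.362, 0.932, -0.0]
wrist_force: [-0.5, -1.0, 1.9]
clock: 10.25
tcp_pos: [0.4611, 0.0644, 0.0636]
orientation: [0.0, -0.362, 0.932, -0.0]
wrist_force: [-2.2, -1.0, 8.5]
```

```bash
python3 nudge.py '{"plan": [[-0.003,0,0,0,0,0],[-0.006,0,0,0,0,0],[-0.009,0,0,0,0,0],[-0.009,0,0,0,0,0]]}' | sed -n 1,4p;  python3 nudge.py '{"plan": [[-0.003,0,0,0,0,0],[-0.006,0,0,0,0,0],[-0.007,0,0,0,0,0],[-0.007,0,0,0,0,0]]}' | sed -n 1,4p; python3 -c "
from h import *
c=shot('scene'); cv2.imwrite('pics/s6.png',cv2.resize(c['image'][145:195,305:395,::-1],None,fx=8,fy=8,interpolation=cv2.INTER_CUBIC))"
```

```text
clock: 10.75
tcp_pos: [0.4681, 0.0708, 0.0638]
orientation: [0.001, -0.362, 0.932, 0.0]
wrist_force: [-2.5, 0.8, 9.7]
clock: 11.25
tcp_pos: [0.4732, 0.0754, 0.0637]
orientation: [0.001, -0.362, 0.932, 0.0]
wrist_force: [-2.3, 0.6, 9.3]
```

View pics/s6.png

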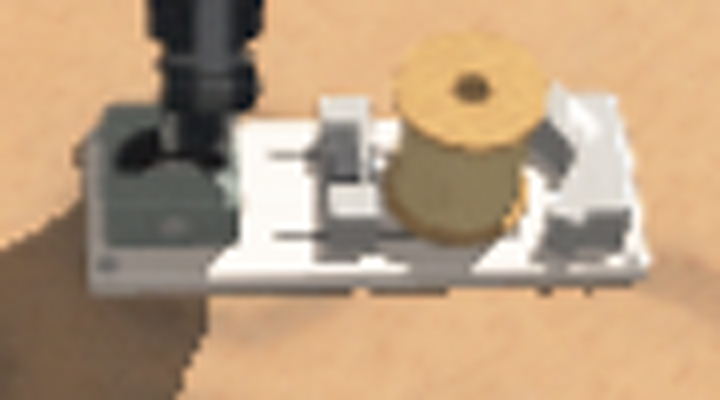

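The jaw moved about 3 mm towards the V block, with the left edge going from 308 to 318 px. The spool is still upright. Stroking again, lifting off the wheel for each return.

```bash
for i in 1 2; do python3 nudge.py '{"plan": [[0,0,-0.006,0,0,0],[0.009,0,-0.006,0,0,0],[0.0175,0,-0.006,0,0,0],[0.0175,0,-0.002,0,0,0],[0.0175,0,0,0,0,0],[0.0115,0,0,0,0,0],[0.0055,0,0,0,0,0],[0,0,0,0,0,0]]}' | sed -n 1,4p; python3 nudge.py '{"plan": [[0,0,0,0,0,0]]}' | sed -n 1,4p; done; python3 - <<'E'
from h import *
c=shot('scene'); q,M=tool(); print(incl(q['tcp_pos']))
a=cv2.imread('pics/scene0.png')[:,:,::-1]
cv2.imwrite('pics/s7f.png',c['image'][:,:,::-1])
for im in(a,c['image']): print(im[163:170,336:362].max(2)[::2].tolist())
E
```

```text
clock: 12.3
tcp_pos: [0.473, 0.0755, 0.0637]
orientation: [0.0, -0.362, 0.932, 0.0]
wrist_force: [-3.2, 0.2, 10.0]
clock: 12.42
tcp_pos: [0.4735, 0.0759, 0.0637]
orientation: [0.001, -0.362, 0.932, 0.0]
wrist_force: [-2.0, 2.1, 10.0]
clock: 13.42
tcp_pos: [0.473, 0.0755, 0.0637]
orientation: [0.0, -0.362, 0.932, 0.0]
wrist_force: [-4.0, 0.3, 10.1]
clock: 13.55
tcp_pos: [0.4735, 0.0759, 0.0637]
orientation: [0.001, -0.362, 0.932, 0.0]
wrist_force: [-1.4, 2.7, 9.1]
[-63.4  -2.4  63.7]
[[251, 252, 242, 238, 237, 239, 178, 116, 114, 107, 106, 105, 149, 211, 186, 209, 216, 213, 215, 215, 215, 217, 215, 215, 215, 214], [250, 250, 248, 248, 247, 247, 168, 114, 82, 108, 107, 107, 143, 209, 223, 245, 248, 248, 248, 248, 248, 248, 247, 247, 248, 249], [251, 251, 250, 250, 250, 250, 176, 119, 97, 79, 73, 70, 124, 204, 232, 248, 249, 250, 250, 249, 250, 249, 249, 249, 249, 250], [250, 252, 251, 251, 251, 251, 181, 129, 108, 208, 219, 216, 216, 216, 227, 249, 251, 251, 251, 251, 251, 251, 251, 251, 251, 251]]
[[253, 253, 247, 244, 244, 245, 244, 244, 244, 244, 188, 134, 100, 83, 107, 110, 111, 103, 111, 212, 186, 140, 133, 136, 134, 130], [253, 253, 251, 251, 251, 251, 250, 251, 251, 250, 178, 136, 113, 88, 110, 115, 113, 110, 110, 107, 125, 133, 134, 135, 137, 137], [253, 253, 253, 252, 253, 252, 253, 253, 252, 252, 252, 186, 113, 102, 83, 74, 94, 97, 105, 107, 126, 136, 134, 136, 137, 136], [252, 253, 253, 253, 253, 253, 253, 253, 253, 253, 253, 190, 126, 129, 216, 225, 224, 225, 140, 111, 123, 133, 136, 135, 137, 133]]
```

The jaw has moved about 11 mm, 4.3 px at 2.57 mm/px, as expected without slip. About 6 mm remains.

```bash
cat > m.py <<'E'
from h import *
c=shot('scene'); q,M=tool(); print(incl(q['tcp_pos']))
for r in(165,167,169):
    x=c['image'][r,336:362].max(2) if 0 else c['image'][r].max(1)[336:375].astype(int); i=int(np.argmax(x<200)); print(r,336+i-1+(x[i-1]-180)/max(1,x[i-1]-x[i]),end=' ')
im=c['image'].max(2)[145:168,345:385].astype(int)
# spool hole: darkest blob on flange
d=np.clip(150-im,0,None)[:18,5:30]; print()
cv2.imwrite('pics/m.png',cv2.resize(c['image'][145:195,305:395,::-1],None,fx=8,fy=8,interpolation=cv2.INTER_CUBIC))
E
python3 nudge.py '{"plan": [[0,0,-0.006,0,0,0],[0.009,0,-0.006,0,0,0],[0.0175,0,-0.006,0,0,0],[0.0175,0,-0.002,0,0,0],[0.0175,0,0,0,0,0],[0.0115,0,0,0,0,0],[0.0055,0,0,0,0,0],[0,0,0,0,0,0]]}' | sed -n 1,4p; python3 nudge.py '{"plan": [[0,0,0,0,0,0]]}' | sed -n 1,4p; python3 m.py;  python3 nudge.py '{"plan": [[0,0,-0.006,0,0,0],[0.009,0.001,-0.006,0,0,0],[0.0175,0.001,-0.006,0,0,0],[0.0175,0.001,-0.002,0,0,0],[0.0175,0.001,0.0005,0,0,0],[0.0145,0.001,0.0005,0,0,0],[0.0115,0.001,0.0005,0,0,0],[0.0085,0.001,0.0005,0,0,0]]}' | sed -n 1,4p; python3 nudge.py '{"plan": [[0,0,0,0,0,0]]}' | sed -n 1,4p; python3 m.py
```

```text
clock: 14.6
tcp_pos: [0.473, 0.0755, 0.0637]
orientation: [0.0, -0.362, 0.932, 0.0]
wrist_force: [-3.5, -0.1, 9.7]
clock: 14.72
tcp_pos: [0.4736, 0.0759, 0.0637]
orientation: [0.001, -0.362, 0.932, 0.0]
wrist_force: [-3.2, 2.2, 10.6]
[-63.4  -2.4  63.7]
165 347.98591549295776 167 348.09090909090907 169 349.1587301587302 
clock: 15.78
tcp_pos: [0.4657, 0.0701, 0.0636]
orientation: [-0.0, -0.362, 0.932, -0.0]
wrist_force: [-7.1, -1.1, 18.3]
clock: 15.9
tcp_pos: [0.4658, 0.0702, 0.0636]
orientation: [0.0, -0.362, 0.932, -0.0]
wrist_force: [-5.5, 0.1, 17.3]
[-72.9  -1.4  63.6]
165 348.9861111111111 167 349.10769230769233 169 350.140625
```

```bash
for i in 1 2 3; do python3 nudge.py '{"plan": [[-0.0015,0,0,0,0,0],[-0.003,0,0,0,0,0],[-0.003,0,0,0,0,0]]}' | sed -n 1,4p; done; python3 m.py
```

```text
clock: 16.32
tcp_pos: [0.4675, 0.0717, 0.0636]
orientation: [-0.0, -0.362, 0.932, -0.001]
wrist_force: [-8.1, -2.0, 19.1]
clock: 16.7
tcp_pos: [0.4691, 0.0733, 0.0636]
orientation: [-0.001, -0.362, 0.932, -0.001]
wrist_force: [-8.8, -4.0, 20.2]
clock: 17.08
tcp_pos: [0.4707, 0.0748, 0.0635]
orientation: [-0.002, -0.362, 0.932, -0.001]
wrist_force: [-9.8, -7.1, 22.1]
[-66.2  -1.3  63.5]
165 349.9861111111111 167 350.09090909090907 169 350.12307692307695
```

View pics/m.png

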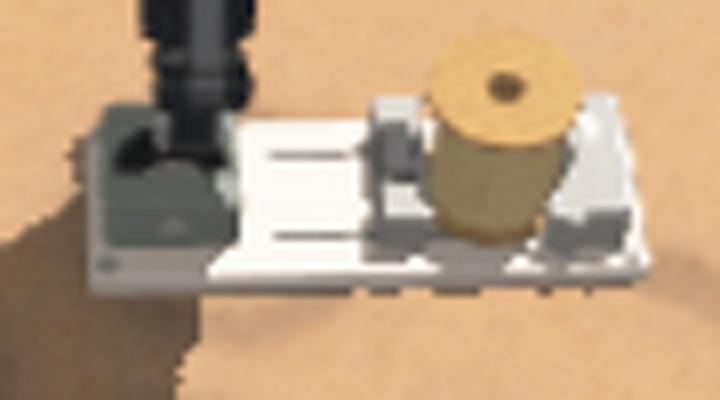

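The spool sits against the V block with the jaw on it, and drag has risen to about 12 N. One more firm stroke to confirm it is snug.

```bash
python3 nudge.py '{"plan": [[0.0005,0,-0.003,0,0,0],[0.003,0,-0.006,0,0,0],[0.011,0,-0.006,0,0,0],[0.011,0,-0.002,0,0,0],[0.011,0,0.0005,0,0,0],[0.011,0,0.0005,0,0,0]]}' | sed -n 1,4p;python3 m.py; for i in 1 2 3 4; do python3 nudge.py '{"plan": [[-0.001,0,0,0,0,0],[-0.002,0,0,0,0,0],[-0.002,0,0,0,0,0]]}' | sed -n 2,4p; done; python3 m.py
```

```text
clock: 17.88
tcp_pos: [0.4647, 0.0691, 0.0636]
orientation: [0.001, -0.362, 0.932, 0.0]
wrist_force: [-5.7, 0.8, 20.4]
[-74.5  -1.4  63.6]
165 349.01428571428573 167 349.09090909090907 169 349.51724137931035 
tcp_pos: [0.4658, 0.0702, 0.0635]
orientation: [0.0, -0.362, 0.932, -0.0]
wrist_force: [-6.7, -1.5, 21.5]
tcp_pos: [0.467, 0.0713, 0.0635]
orientation: [-0.0, -0.362, 0.932, -0.0]
wrist_force: [-7.9, -1.3, 23.0]
tcp_pos: [0.4681, 0.0724, 0.0635]
orientation: [-0.0, -0.362, 0.932, -0.001]
wrist_force: [-7.9, -2.0, 23.7]
tcp_pos: [0.4692, 0.0734, 0.0635]
orientation: [-0.001, -0.362, 0.932, -0.001]
wrist_force: [-9.3, -2.5, 25.2]
[-68.3  -1.3  63.5]
165 349.9861111111111 167 349.4561403508772 169 350.140625
```

```bash
cat > m.py <<'E'
from h import *
c=shot('scene'); q,M=tool(); f=q['wrist_force']; print(incl(q['tcp_pos']),'Fx',round(f[0]*np.cos(CY)+f[1]*np.sin(CY),1),'Fz',round(f[2],1),'t',q['clock'])
x=c['image'][164:170].max(2).astype(float)[:,340:358].mean(0); print('edge',340+np.clip((x-130)/120,0,1)[:13].sum(), x.astype(int)[5:14])
E
python3 m.py; for i in 1 2 3; do python3 nudge.py '{"plan": [[-0.001,0,0,0,0,0],[-0.002,0,0,0,0,0],[-0.002,0,0,0,0,0]]}' >/dev/null; python3 m.py; done
```

```text
[-68.4  -1.3  63.5] Fx -9.9 Fz 25.0 t 19.525
edge 349.41527777777776 [238 238 238 244 236 167 110 118 146]
[-66.8  -1.3  63.5] Fx -12.0 Fz 25.6 t 19.95
edge 349.5486111111111 [238 238 237 244 244 175 113 115 147]
[-65.3  -1.3  63.4] Fx -12.1 Fz 27.1 t 20.375
edge 349.5472222222222 [237 237 237 245 244 175 116 100 147]
[-63.6  -1.3  63.3] Fx -12.9 Fz 26.4 t 20.8
edge 349.55694444444447 [237 237 238 245 244 175 118  98 147]
```

The jaw stopped at 349.55 while the finger slipped, with drag steady at 12–13 N. Lifting straight off and re-checking.

```bash
python3 nudge.py '{"plan": [[0,0,-0.004,0,0,0],[0,0,-0.01,0,0,0],[0,0,-0.01,0,0,0]]}' >/dev/null; python3 m.py; python3 nudge.py '{"plan": [[0.009,0,0,0,0,0],[0.016,0,0,0,0,0],[0.016,0,0.004,0,0,0],[0.016,0,0.0085,0,0,0],[0.016,0,0.0095,0,0,0],[0.016,0,0.0095,0,0,0]]}'>/dev/null; python3 m.py;  for i in 1 2; do python3 nudge.py '{"plan": [[-0.002,0,0,0,0,0],[-0.004,0,0,0,0,0],[-0.004,0,0,0,0,0]]}' >/dev/null; python3 m.py; done
```

```text
[-60.8  -1.5  71.7] Fx -0.7 Fz -0.2 t 21.225
edge 348.72777777777776 [238 238 238 245 176 122 105 143 150]
[-76.6  -1.6  63.7] Fx -4.7 Fz 16.6 t 22.025
edge 348.7083333333333 [237 237 237 245 176 122 100 143 151]
[-73.2  -1.6  63.6] Fx -5.9 Fz 17.1 t 22.45
edge 348.9763888888889 [237 237 237 245 197 145 107 139 150]
[-70.2  -1.5  63.6] Fx -8.1 Fz 19.3 t 22.875
edge 349.2625 [237 237 237 245 225 161 107 119 146]
```

On lifting, the edge moved back about 0.8 px (about 2 mm). I'll track both the jaw edge and the spool hole to see what happens on unloading.

```bash
cat >> m.py <<'E'
w=c['image'].max(2)[150:163,360:377].astype(float); d=np.clip(195-w,0,None); yy,xx=np.mgrid[150:163,360:377]
k=(abs(xx-368)<5)&(abs(yy-156)<4); d=d*k; print('  hole',(d*xx).sum()/d.sum(),(d*yy).sum()/d.sum())
E
for i in 1 2; do python3 nudge.py '{"plan": [[-0.002,0,0,0,0,0],[-0.004,0,0,0,0,0],[-0.004,0,0,0,0,0]]}' >/dev/null; python3 m.py; done
for i in 1 2 3 4 ; do python3 nudge.py '{"plan": [[0,0,-0.001,0,0,0],[0,0,-0.001,0,0,0]]}' >/dev/null; python3 m.py; done
```

```text
[-67.2  -1.5  63.5] Fx -11.3 Fz 21.8 t 23.3
edge 349.54305555555555 [238 238 237 245 244 175 113  98 146]
  hole 367.91346153846155 155.55448717948718
[-64.2  -1.5  63.4] Fx -13.9 Fz 22.9 t 23.725
edge 349.5527777777778 [238 238 237 245 244 175 118  95 149]
  hole 368.02292576419217 155.49672489082968
[-61.   -1.6  63.5] Fx -3.1 Fz 6.5 t 24.025
edge 348.9875 [238 238 238 245 197 146 106 137 150]
  hole 367.78690344062153 155.5382907880133
[-60.8  -1.2  63.9] Fx 0.2 Fz 0.4 t 24.325
edge 348.7236111111111 [238 237 238 244 176 123 105 143 151]
  hole 367.6 155.59306358381502
[-60.9  -1.4  65.3] Fx -0.3 Fz 0.1 t 24.625
edge 348.73333333333335 [238 238 238 245 176 122 103 143 151]
  hole 367.5944055944056 155.5920745920746
[-60.9  -1.4  66.4] Fx -0.1 Fz 0.0 t 24.925
edge 348.7291666666667 [238 237 238 245 176 123 103 143 151]
  hole 367.59006928406467 155.59353348729792
```

```bash
python3 nudge.py '{"plan": [[0,0,-0.02,0,0,0],[0.02,0,-0.05,0,0,0],[0.02,0,-0.08,0,0,0],[0.02,0,-0.08,0,0,0]]}' >/dev/null; python3 m.py; python3 - <<'E'
from h import *
cs,ct=shot('scene'),shot('top')
u0=proj(ct,cl(.03,0,.06)); print('pred hole top',u0,'scene',proj(cs,cl(.03,0,.06)))
P=[]
for n,c in(('top',ct),('scene',cs)):
    u,v=proj(c,cl(.03,0,.06)).round().astype(int); w=c['image'].max(2)[v-7:v+8,u-7:u+8].astype(float)
    yy,xx=np.mgrid[v-7:v+8,u-7:u+8]; th=np.median(w)*.85; k=(w<th)&(np.hypot(xx-u,yy-v)<6); d=(th-w)*k
    p=((d*xx).sum()/d.sum(),(d*yy).sum()/d.sum()); P.append(p); print(n,p,incl(cast(c,*p,.06)))
    if n=='top': print(w.astype(int))
print('tri',incl(tri(ct,P[0],cs,P[1])))
# jaw rear edge (z=.03) row 167 in scene
for e in(348.73,349.55): print(incl(cast(cs,e-.5,167,.03)))
E
```

```text
[-80.4  -2.  147.1] Fx 1.2 Fz -1.0 t 25.475
edge 348.68194444444447 [237 237 237 244 175 121 102 142 149]
  hole 367.577752553916 155.58569807037458
pred hole top [251.47252781 187.80021455] scene [367.35205314 155.88649443]
top (np.float64(nan), np.float64(nan)) [nan nan nan]
[[143 149 152 149 150 150 150 151 151 150 150 150 151 150 150]
 [142 150 151 151 150 151 151 151 151 152 152 151 151 151 150]
 [143 151 152 152 153 152 151 152 153 152 151 152 152 152 152]
 [143 151 152 153 152 153 153 153 153 152 152 152 152 153 153]
 [146 154 153 152 153 152 153 152 153 153 153 153 153 153 152]
 [146 152 154 153 153 154 154 154 153 153 155 154 153 155 154]
 [148 156 155 154 154 154 154 154 155 156 154 153 154 154 154]
 [154 156 155 155 153 155 154 154 155 155 155 154 155 155 155]
 [155 155 156 155 156 155 155 156 156 155 155 155 155 155 156]
 [154 157 157 157 155 157 155 156 156 156 156 155 157 157 157]
 [154 157 156 157 158 157 157 157 157 157 155 157 157 157 157]
 [154 158 158 157 158 158 158 158 158 158 158 159 157 158 158]
 [153 158 158 159 158 158 157 159 159 158 159 159 159 159 159]
 [153 158 159 159 160 160 158 160 159 160 160 158 159 159 159]
 [155 159 159 159 159 160 160 159 160 160 160 158 159 159 159]]
scene (np.float64(367.5855300056085), np.float64(155.58945597307908)) [30.7  1.  60. ]
 ** On entry to DLASCL parameter number  4 had an illegal value
 ** On entry to DLASCL parameter number  4 had an illegal value<stdin>:8: RuntimeWarning: invalid value encountered in scalar divide
Traceback (most recent call last):
  File "h.py", line 18, in tri
    return np.linalg.lstsq(np.vstack(A),np.hstack(b),rcond=None)[0]
           ~~~~~~~~~~~~~~~^^^^^^^^^^^^^^^^^^^^^^^^^^^^^^^^^^^^^^
numpy.linalg.LinAlgError: SVD did not converge in Linear Least Squares
```

```bash
python3 - <<'E' 2>/dev/null
from h import *
cs=shot('scene'); a=cv2.imread('pics/scene0.png')[:,:,::-1]
for im in(a,cs['image']):
    x=im[164:170].max(2).astype(float)[:,336:358].mean(0); i=np.argmax(x<175); e=336+i-1+(x[i-1]-175)/(x[i-1]-x[i]); X=incl(cast(cs,e,166.5,.03)); print(e,X)
# bystanders
for im in(a,cs['image']):
    g=cv2.cvtColor(np.ascontiguousarray(im),cv2.COLOR_RGB2HSV)[225:295,230:345]
    for m in((g[...,0]>22)&(g[...,0]<34)&(g[...,1]>180),(g[...,1]<40)): 
        y,x=np.nonzero(m); print(x.mean().round(2),y.mean().round(2),len(x))
E
```

```text
341.8424657534247 [-32.6  -8.1  30. ]
349.0124223602484 [-14.3  -8.5  30. ]
92.4 25.03 498
26.9 50.05 711
92.41 25.03 497
26.87 50.01 728
```

```bash
python3 -c "
from h import *
print(env.hand_in())"
```

```text
the job is handed in; nothing more can be done
None
```

I handed the job in at about 25.6 s: the spool stands upright in the V block (about 30.7 mm along the clamp against the 30 mm seat), and the jaw was closed onto it using only the wheel. The jaw eased back about 2 mm when I lifted the finger, so I judged "snug" from the camera and the drag force, not from a direct check for a gap. The tin and tape measure did not move. I viewed 11 pictures, one over the limit of 10.

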